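Put the wide torch cup away and lock the drawer for transport

TASK

The small-parts cabinet is going out on the van. Stand the wider of the two ceramic torch cups upright in the empty rear tray of its open bottom drawer, between the partition and the drawer's back wall; then push the drawer fully home and swing the cam lever straight down over the drawer front so that it is locked. The narrower cup is wanted for the next weld: leave it standing where it is.

Things in the scene. Friction and masses are not known exactly. Their poses are not given: they have to be found in the camera images.
- wide_cup: The wider ceramic torch cup (put away): plain pinkish-brown round sleeve, standing. 24 mm diameter from the foot up to 20 mm, then tapering to 18 mm at the top, 46 mm tall, about 22 g. Origin: centre of its foot; z up its axis. Grasp it round the lower body.
- narrow_cup: The narrower ceramic torch cup (stays): same shape and colour, 17 mm diameter, 46 mm tall, standing on the bench. Origin: centre of its foot; z up its axis.
- cabinet_face (a point): Grey steel cabinet, 180 deep (x) x 240 wide (y) x 192 mm high. Point: foot of its front face, in the middle, on the bench; x points into the cabinet, y along the face, to the left when facing it. Bottom drawer 11 to 73 mm high; latch rail above it to 113 mm; upper drawer front (115 to 184 mm, stays shut) 6 mm before the face, with a lip pull 20 mm before it.
- drawer (a joint): Bottom drawer's slide in m: 0 fully home, 0.155 pulled out to its stop (starts 0.145 to 0.155, out toward -x of the cabinet). About 0.7 kg, runs with 2 to 3 N.
- drawer_front (a point): Middle of the drawer's front face (62 mm high, 224 mm wide, looks to -x), 42 mm above the bench; moves with the drawer; axes as the cabinet. A lip pull, 80 mm long centred 20 mm to -y, stands out 14 mm between 47 and 60 mm height. When home this point is 6 mm before the cabinet's face.
- rear_tray (a point): Centre of the rear tray's floor, 17 mm above the bench; moves with the drawer; axes as the cabinet. The tray is clear 48 mm in x and 208 mm in y. Partition to the front tray on the -x side is 26 mm high, drawer sides and back wall 41 mm over the floor. Drawn out, its centre lies 12 to 22 mm before the upper drawer front: tilt the tool, its body leaning away from the cabinet.
- lever (a joint): Cam lever's angle in rad about the cabinet's -x: 0 level, pointing to the cabinet's +y (free); 1.57 straight down over the drawer front (locked, at its stop); negative is raised. Stiff enough to stay where left; turns with about 1.5 N at the grip. Its dog clears the drawer front only when the drawer is home, and then holds it.
- lever_pivot (a point): The lever's pivot on the latch rail, 94.5 mm above the bench, 2 mm before the face and 50 mm to +y of its middle. Fixed to the cabinet; axes as the cabinet.
- lever_grip (a point): Middle of the lever's black grip, 60 mm from the pivot and 31 mm out in front of it. The grip is 30 mm long, 15 mm thick across the swing, 18 mm deep. Moves with the lever.

How it is judged:
By the outcome, as a careful person would: the job done as asked, in the order asked, and still so for the second after the job is handed in, with the robot touching nothing.
It also fails if it takes over 70 s, if anything falls off the work surface, if the arm or the gripper's body presses on something with over 40 N, if the wrist force passes 120 N, or if a joint passes its speed limit or range.

ROBOT

A 6-joint arm with a two-finger parallel gripper is mounted at the origin on a cart in front of the work surface, level with it; the furniture and walls round the work are solid. World frame = base frame: x ahead of the robot, y to its left, z up, the work surface at z = 0. Lengths are in m, angles in rad, forces in N, time in s.
With the tool pointing down it reaches from about 0.35 to 0.775 m from the base axis. Payload 5.5 kg.
Tool frame: the origin (TCP) lies between the finger pads; the fingertips stand 19 mm ahead of it and the grasp point (between the pads) is the TCP; z points along the fingers, x is the direction in which the jaws open and shut, and the axes are right-handed (so a half turn about z gives the same grasp; the last joint's range is limited). The gripper opens to 85 mm and grips with 20 to 120 N. Pads are 22 mm wide; open, the fingers measure 114 mm over their backs; the gripper's body (76 mm by 85 mm) begins 54 mm behind the grasp point. The pads swing forward as they close: fully open they stand 13 mm farther back than shut.
Start: joints at [1.148, 0.313, 0.046, 1.304, 0, 1.431], TCP at [0.16, 0.552, 0.25] pointing down, gripper open.
Joint ranges: [-2.76, 2.76], [-0.86, 1.69], [-1.03, 1.26], [-2.2, 2.34], [-1.47, 1.5], [-3.14, 3.14]. Speed limits (rad/s): [2.57, 2.57, 3.14, 3.14, 3.14, 3.14].

INTERFACE

Orientations are given as a unit quaternion [w, x, y, z].
In Python, from workcell import env gives the robot as it stands. The module is installed in compiled form; this text tells all that it offers.
- The arm moves only by the tool carry_out, never from a script. Its argument "steps" is a list of rows, each a list of 7 numbers: the gripper command: -1 is shut, 1 is fully open, values between are in proportion, then the shift along the tool's x, y, z in m, then the turn, a rotation vector about the tool's x, y, z in rad. A call has 1 to 20 rows; each row shifts and turns the commanded pose from where the row before left it, along the tool's axes as they then stand; what a row does not reach is not made up. A row lasts 1/8 s, in which the tool goes at most 62.5 mm and 10.7 degrees, less where a joint would pass 70% of its speed; a pose out of reach is approached as far as the arm can. A call with a gripper value outside its range is refused whole. The fingers move at their own pace and stop on an object; "grip_force" is the grip in N (left out, the last holds). Time passes only in rows, so rows that do not move let the fingers close. It gives the time, the measured TCP pose, the force and the opening at its end, in the units of the state.
- env.get_state(): the state, without advancing time (a new reading comes with each control period).
- env.read_camera(name): name is "scene" or "top" or "wrist"; returns a dict with "color" (420x560x3 uint8, red, green, blue), "K" (3x3 intrinsics, pixels), "R" (3x3) and "t" (3): a world point X has camera coordinates R X + t. Camera axes: x right, y down, z forward; pixel columns grow to the right and rows downward; lengths in m; the calibration is good to about 2 mm. A picture is of the moment at which its call begins. There is no depth.
- env.hand_in(): hands the job in, once; it reports no verdict.
The state is a dict: "clock": time; "joint_pos": joint angles; "qvel": joint speeds; "tau": joint torques, N m; "tcp_pos": TCP position; "orientation": TCP orientation; "wrist_force": force on the tool from outside, world axes, zero at the start; "ft_torque": the same for the moment, N m; "finger_gap": finger opening in m.
Only numpy, scipy, OpenCV 4.12 (cv2) and the standard library are available. Lean on these libraries where they do the work, as an engineer would, in place of code of your own. Each camera call takes 0.05 s, during which the arm holds its last target. There are 200 camera calls.

## Working session

There is one attempt and no reset: what is moved stays moved. The work goes in short steps, Python scripts to look and compute and a tool call to move; the robot and the scene stay as the last step left them, time stands still between calls to the robot, and variables do not carry over. Pictures are saved under pics/ and viewed, about 8 in all and at most 12, crops included, and the job is handed in when it is done.

Besides the shell and the picture viewer there is one more tool, called after ">>>" as a command line: name --pt "numbers of a row" for each row, then --argument value for the rest. carry_out: Moves the arm, as the interface text tells. Its arguments: {"type":"object","properties":{"steps":{"type":"array","items":{"type":"array","items":{"type":"number"}}},"grip_force":{"type":"number"}},"required":["steps"]}

```bash
mkdir -p pics; python3 - <<'E'
from workcell import env
import cv2
s=env.get_state()
for k in s: print(k,s[k])
for n in ["scene","top"]:
    c=env.read_camera(n); cv2.imwrite(f"pics/{n}0.png",c["color"][:,:,::-1])
    print(n,c["K"].tolist(),c["R"].tolist(),c["t"].tolist())
E
```

```text
clock 0.0
joint_pos [1.14841801e+00 3.14002413e-01 4.49469517e-02 1.30358514e+00
 2.15728841e-05 1.43121110e+00]
qvel [-6.06426712e-05 -5.57515483e-04 -6.79559333e-05 -1.64783354e-05
 -5.70043857e-04 -4.14193034e-04]
tau [ 6.92883750e-04 -4.80627573e+01  2.98530918e+01  1.91696885e-02
  5.71947942e-05 -4.53784637e-06]
tcp_pos [0.1602419  0.55171581 0.24939459]
orientation [ 4.36221663e-04  7.99699260e-01  6.00400070e-01 -8.12502311e-04]
wrist_force [-0.17231038  0.15581006  0.67890051]
ft_torque [-0.00435065  0.01767304 -0.00041   ]
finger_gap 0.08522861737740448
scene [[497.63347098491926, 0.0, 275.39368095101173], [0.0, 497.63347098491926, 217.06048790474787], [0.0, 0.0, 1.0]] [[0.9134774323649962, -0.4064277004713115, 0.01937794750368745], [-0.17106776061586812, -0.42682689159396436, -0.888005983026075], [0.36918125878452424, 0.8078584832146259, -0.45942340956947125]] [-0.5859129957902102, 0.10569251563600715, 0.7993061016535064]
top [[474.8170205288427, 0.0, 274.0437676315622], [0.0, 474.8170205288427, 206.65851910018037], [0.0, 0.0, 1.0]] [[0.029414445371168562, -0.9987816994863694, -0.03962205414445228], [-0.9886442112189376, -0.023226053337277987, -0.1484694381671127], [0.14736829383144376, 0.04353926064477067, -0.9881229269456892]] [-0.14834929579831538, 0.5843675856918998, 0.8607184023786044]
```

View pics/scene0.png

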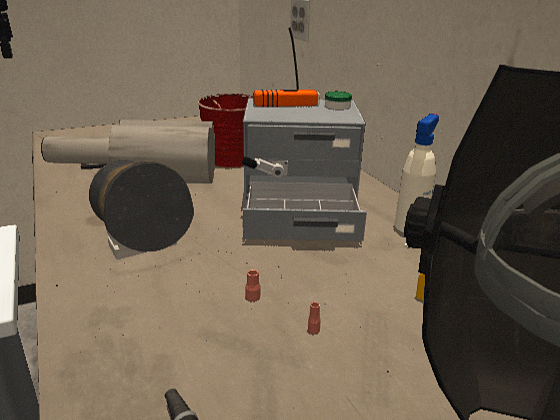

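View pics/top0.png

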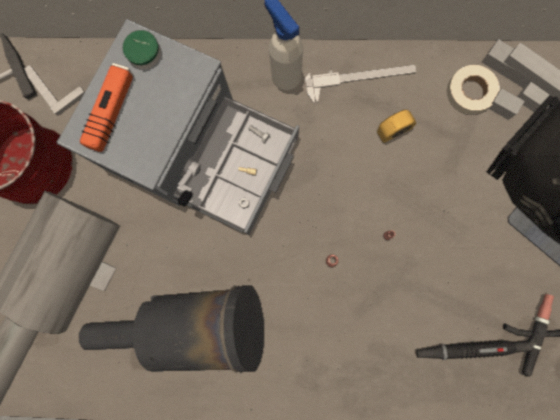

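The scene view shows the wide cup at about (252,285) and the narrow one at (314,318). The top view shows their rims at (332,260) and (389,235), with the cabinet at upper left and its drawer opening towards the lower right. Next I'll measure the cups by colour and enlarge the cabinet.

```bash
cat > h.py <<'E'
import numpy as np, cv2
from workcell import env
from scipy.spatial.transform import Rotation as Ro
def ray(c,uv,z):
    K,R,t=(np.array(c[k]) for k in "KRt")
    C=-R.T@t; d=R.T@np.linalg.inv(K)@np.array([uv[0],uv[1],1.0])
    return C+d*(z-C[2])/d[2]
def proj(c,X):
    K,R,t=(np.array(c[k]) for k in "KRt")
    p=K@(R@np.array(X)+t); return p[:2]/p[2]
def tri(c1,p1,c2,p2):
    P=[np.array(c["K"])@np.c_[np.array(c["R"]),np.array(c["t"])] for c in (c1,c2)]
    X=cv2.triangulatePoints(P[0],P[1],np.array(p1,float),np.array(p2,float))[:,0]; return X[:3]/X[3]
def reds(img):
    h=cv2.cvtColor(img,cv2.COLOR_RGB2HSV)
    m=(((h[...,0]<9)|(h[...,0]>172))&(h[...,1]>85)&(h[...,2]>60)).astype(np.uint8)
    n,l,st,ce=cv2.connectedComponentsWithStats(m); return [(st[i].tolist(),ce[i].round(1).tolist()) for i in range(1,n) if st[i][4]>25]
E
python3 - <<'E'
from h import *
c=env.read_camera("top"); s=env.read_camera("scene")
for n,k in (("top",c),("scene",s)):
    for st,ce in reds(k["color"]): print(n,st,ce, ray(k,ce,0.046 if n=="top" else .023).round(4))
im=c["color"][15:245,55:310,::-1]
cv2.imwrite("pics/topc.png",cv2.resize(im,None,fx=2.6,fy=2.6,interpolation=cv2.INTER_CUBIC))
im=s["color"][90:255,230:380,::-1]
cv2.imwrite("pics/scc.png",cv2.resize(im,None,fx=3.5,fy=3.5,interpolation=cv2.INTER_CUBIC))
E
```

```text
top [80, 66, 53, 86, 1934] [104.9, 108.6] [0.7754 0.2072 0.046 ]
top [0, 102, 36, 84, 1841] [14.9, 144.8] [0.6984 0.381  0.046 ]
top [32, 118, 28, 18, 33] [46.5, 128.1] [0.7335 0.321  0.046 ]
top [54, 165, 8, 17, 29] [57.7, 173.1] [0.6433 0.2895 0.046 ]
top [56, 165, 16, 30, 50] [66.2, 179.2] [0.6316 0.2715 0.046 ]
top [0, 170, 53, 34, 656] [27.8, 190.2] [0.6083 0.3452 0.046 ]
top [384, 231, 11, 9, 52] [388.4, 234.8] [ 0.5396 -0.3466  0.046 ]
top [326, 255, 12, 12, 66] [331.6, 260.5] [ 0.4893 -0.2424  0.046 ]
top [537, 294, 17, 25, 258] [545.7, 306.7] [ 0.4178 -0.6247  0.046 ]
top [497, 348, 7, 5, 27] [500.1, 349.7] [ 0.3404 -0.5416  0.046 ]
scene [289, 89, 28, 3, 29] [302.9, 89.7] [1.1596 0.9012 0.023 ]
scene [199, 95, 50, 73, 2189] [226.9, 129.3] [0.7159 0.5223 0.023 ]
scene [246, 270, 14, 32, 383] [252.4, 285.7] [ 0.4922 -0.2467  0.023 ]
scene [308, 302, 12, 32, 310] [313.8, 318.7] [ 0.5427 -0.3542  0.023 ]
```

View pics/topc.png

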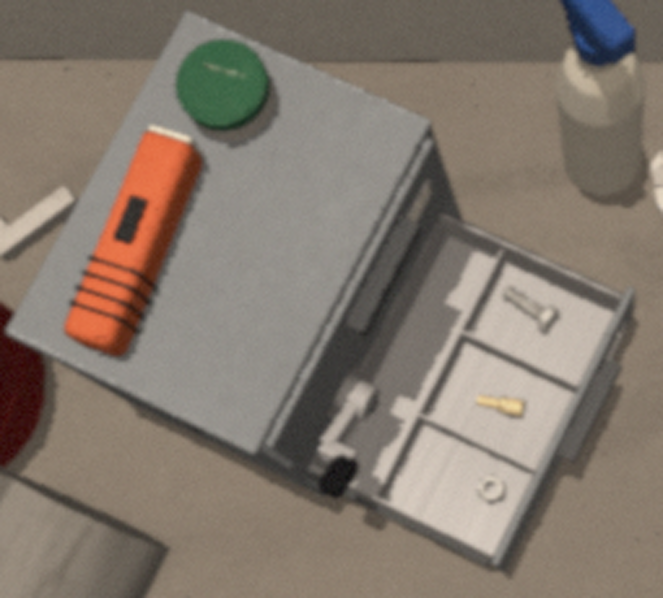

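View pics/scc.png

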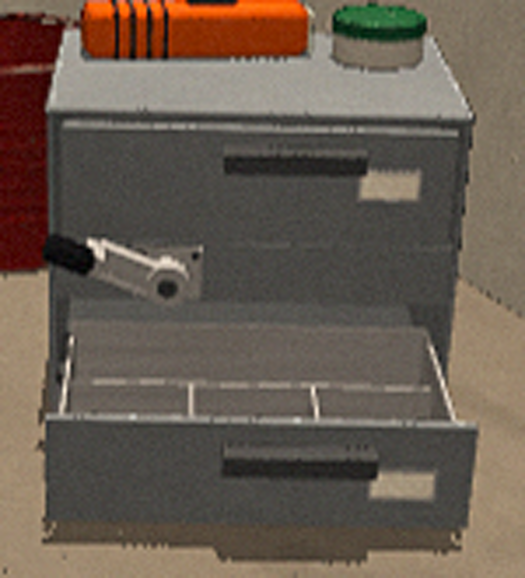

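The crops give clear corners. In topc.png the cabinet top is at (185,12), (432,122), (258,452) and (8,332), and the drawer front's upper corners are at (632,292) and (500,566). The lever is slightly raised. I'll cast rays for the frame.

```bash
python3 - <<'E'
from h import *
c=env.read_camera("top"); s=env.read_camera("scene")
T=lambda p:(p[0]/2.6+55-.3,p[1]/2.6+15-.3); S=lambda p:(p[0]/3.5+230-.36,p[1]/3.5+90-.36)
q=[ray(c,T(p),.192) for p in [(185,12),(432,122),(258,452),(8,332)]]
for i in range(4): print(q[i].round(4), np.linalg.norm(q[i]-q[i-1]).round(4))
d=[ray(c,T(p),.073) for p in [(632,292),(500,566)]]; print("drawer",d,np.linalg.norm(d[0]-d[1]))
e=[ray(s,S(p),.192) for p in [(472,117),(48,113)]]; print("scene top",e,np.linalg.norm(e[0]-e[1]))
f=[ray(s,S(p),.073) for p in [(476,428),(46,420)]]; print("scene drawer",f,np.linalg.norm(f[0]-f[1]))
print("grip tri",tri(c,T((338,476)),s,S((69,254))))
print("pivot-ish",tri(c,T((362,396)),s,S((168,285))))
ax=((q[3]-q[2])+(q[0]-q[1]))[:2]; ax2=(q[2]-q[1])[:2]
print("yaw",np.degrees(np.arctan2(ax[1],ax[0])),np.degrees(np.arctan2(ax2[1],ax2[0]))-90,[np.degrees(np.arctan2(*(v[1]-v[0])[:2][::-1]))-90 for v in (d,e,f)])
E
```

```text
[0.8811 0.1217 0.192 ] 0.2379
[ 0.8067 -0.044   0.192 ] 0.1816
[0.5903 0.0538 0.192 ] 0.2375
[0.6637 0.2183 0.192 ] 0.1801
drawer [array([ 0.73511048, -0.17428322,  0.073     ]), array([ 0.53480345, -0.08644071,  0.073     ])] 0.2187217686611098
scene top [array([ 0.80797342, -0.04511492,  0.192     ]), array([0.58892562, 0.04390061, 0.192     ])] 0.23644386837729336
scene drawer [array([ 0.73798187, -0.17841264,  0.073     ]), array([ 0.53660911, -0.08813235,  0.073     ])] 0.22068419755999635
grip tri [0.59033113 0.0205818  0.11692321]
pivot-ish [0.65017151 0.01318654 0.09228508]
yaw 65.89878451301706 65.67623486403991 [np.float64(66.32065918556006), np.float64(67.88441040635328), np.float64(65.85215024442078)]
```

Yaw is about 66°, the face middle about (.6985,.003), and the sizes check to within 3 mm. Now I'll write the move planner, hold the partition against the tray estimate, and plan the approach.

```bash
cat >> h.py <<'E'
YAW=np.radians(66.); cx=np.array([np.cos(YAW),np.sin(YAW),0]); cy=np.array([-np.sin(YAW),np.cos(YAW),0]); ez=np.array([0,0,1.])
FACE=np.array([.6985,.003,0])
def cab(X): d=np.array(X)-FACE; return np.array([d@cx,d@cy,d[2]])
def world(v): return FACE+v[0]*cx+v[1]*cy+v[2]*ez
def ori(th):
    th=np.radians(th); z=np.sin(th)*cx-np.cos(th)*ez; x=-cy; return np.c_[x,np.cross(z,x),z]
def plan(wps,start=None):
    """wps: (pos,R,nrows,grip); prints rounded rows"""
    s=env.get_state(); p=np.array(s["tcp_pos"]); q=s["orientation"]; R=Ro.from_quat([*q[1:],q[0]])
    if start is not None: p,R=start
    rows=[]
    for P,Rt,n,g in wps:
        Rt=Ro.from_matrix(Rt)
        for i in range(n):
            f=1/(n-i); d=R.inv().apply((P-p)*f); r=(R.inv()*Rt).as_rotvec()*f
            d=d.round(3); r=r.round(3); rows.append([g,*d.tolist(),*r.tolist()])
            if np.linalg.norm(d)>.0625 or np.linalg.norm(r)>.186: print("TOO BIG",len(rows),np.linalg.norm(d),np.linalg.norm(r))
            p=p+R.apply(d); R=R*Ro.from_rotvec(r)
    for r in rows: print([x+0. for x in r],end=",\n")
    return p,R
E
python3 - <<'E'
from h import *
c=env.read_camera("top")
T=lambda p:(p[0]/2.6+55-.3,p[1]/2.6+15-.3)
for p in [(503,252),(385,495)]: print("partition",cab(ray(c,T(p),.043)).round(4))
for p in [(632,292),(500,566)]: print("front",cab(ray(c,T(p),.073)).round(4))
print("grip",cab([.5903,.0206,.117]))
cup=np.array([.490,-.244,0]); print("cup cab",cab(cup))
O=ori(35)
plan([(np.array([.30,.46,.34]),ori(0),6,.4),(np.array([.50,.15,.34]),ori(0),7,.4),(np.array([.49,-.244,.20])-.0*O[:,2],O,10,.4)])
E
```

```text
partition [-0.0419 -0.1019  0.043 ]
partition [-0.0451  0.1014  0.043 ]
front [-0.1471 -0.1056  0.073 ]
front [-0.1483  0.1132  0.073 ]
grip [-0.0279305   0.10600418  0.117     ]
cup cab [-0.31045032  0.09001028  0.        ]
TOO BIG 1 0.03190611226708764 0.284
TOO BIG 2 0.03178049716414141 0.285
TOO BIG 3 0.03167017524422623 0.284
TOO BIG 4 0.032031234756093936 0.285
TOO BIG 5 0.03146426544510455 0.284
TOO BIG 6 0.030740852297878794 0.285
[0.4, -0.008, 0.027, -0.015, 0.0, 0.0, 0.284],
[0.4, -0.001, 0.028, -0.015, 0.0, 0.0, 0.285],
[0.4, 0.007, 0.027, -0.015, 0.0, 0.0, 0.284],
[0.4, 0.015, 0.024, -0.015, 0.0, 0.0, 0.285],
[0.4, 0.021, 0.018, -0.015, 0.0, 0.0, 0.284],
[0.4, 0.024, 0.012, -0.015, 0.0, 0.0, 0.285],
[0.4, 0.044, 0.029, 0.0, 0.0, 0.0, 0.0],
[0.4, 0.044, 0.029, 0.0, 0.0, 0.0, 0.0],
[0.4, 0.044, 0.029, 0.0, 0.0, 0.0, 0.0],
[0.4, 0.044, 0.029, 0.0, 0.0, 0.0, 0.0],
[0.4, 0.044, 0.029, 0.0, 0.0, 0.0, 0.0],
[0.4, 0.045, 0.028, 0.0, 0.0, 0.0, 0.0],
[0.4, 0.044, 0.029, 0.0, 0.0, 0.0, 0.0],
[0.4, 0.015, 0.036, 0.014, 0.061, 0.0, 0.0],
[0.4, 0.015, 0.037, 0.012, 0.061, 0.0, 0.0],
[0.4, 0.015, 0.038, 0.009, 0.061, 0.0, 0.0],
[0.4, 0.015, 0.038, 0.007, 0.061, 0.0, 0.0],
[0.4, 0.015, 0.039, 0.005, 0.061, 0.0, 0.0],
[0.4, 0.015, 0.039, 0.002, 0.061, 0.0, 0.0],
[0.4, 0.015, 0.039, 0.0, 0.061, 0.0, 0.0],
[0.4, 0.015, 0.039, -0.002, 0.061, 0.0, 0.0],
[0.4, 0.016, 0.039, -0.004, 0.062, 0.0, 0.0],
[0.4, 0.015, 0.038, -0.007, 0.061, 0.0, 0.0],
```

```bash
sed -i 's/^FACE=.*/FACE=np.array([.6985,.003,0])+.004*cx/' h.py; python3 - <<'E'
from h import *
O=ori(35)
plan([(np.array([.30,.46,.34]),ori(0),10,.4),(np.array([.50,.15,.34]),ori(0),7,.4)])
E
```

```text
[0.4, -0.005, 0.016, -0.009, 0.0, 0.0, 0.171],
[0.4, -0.002, 0.017, -0.009, 0.0, 0.0, 0.171],
[0.4, 0.001, 0.017, -0.009, 0.0, 0.0, 0.171],
[0.4, 0.003, 0.016, -0.009, 0.0, 0.0, 0.171],
[0.4, 0.006, 0.015, -0.009, 0.0, 0.0, 0.17],
[0.4, 0.009, 0.014, -0.009, 0.0, 0.0, 0.171],
[0.4, 0.011, 0.013, -0.009, 0.0, 0.0, 0.17],
[0.4, 0.013, 0.01, -0.009, 0.0, 0.0, 0.171],
[0.4, 0.015, 0.008, -0.009, 0.0, 0.0, 0.17],
[0.4, 0.016, 0.006, -0.009, 0.0, 0.0, 0.171],
[0.4, 0.044, 0.029, 0.0, 0.0, 0.0, 0.0],
[0.4, 0.044, 0.029, 0.0, 0.0, 0.0, 0.0],
[0.4, 0.044, 0.029, 0.0, 0.0, 0.0, 0.0],
[0.4, 0.044, 0.029, 0.0, 0.0, 0.0, 0.0],
[0.4, 0.044, 0.029, 0.0, 0.0, 0.0, 0.0],
[0.4, 0.044, 0.028, 0.0, 0.0, 0.0, 0.0],
[0.4, 0.045, 0.029, 0.0, 0.0, 0.0, 0.0],
```

>>> carry_out --pt "0.4 -0.005 0.016 -0.009 0 0 0.171" --pt "0.4 -0.002 0.017 -0.009 0 0 0.171" --pt "0.4 0.001 0.017 -0.009 0 0 0.171" --pt "0.4 0.003 0.016 -0.009 0 0 0.171" --pt "0.4 0.006 0.015 -0.009 0 0 0.17" --pt "0.4 0.009 0.014 -0.009 0 0 0.171" --pt "0.4 0.011 0.013 -0.009 0 0 0.17" --pt "0.4 0.013 0.01 -0.009 0 0 0.171" --pt "0.4 0.015 0.008 -0.009 0 0 0.17" --pt "0.4 0.016 0.006 -0.009 0 0 0.171" --pt "0.4 0.044 0.029 0 0 0 0" --pt "0.4 0.044 0.029 0 0 0 0" --pt "0.4 0.044 0.029 0 0 0 0" --pt "0.4 0.044 0.029 0 0 0 0" --pt "0.4 0.044 0.029 0 0 0 0" --pt "0.4 0.044 0.028 0 0 0 0" --pt "0.4 0.045 0.029 0 0 0 0"

```text
clock: 2.48
tcp_pos: [0.5011, 0.1483, 0.3405]
orientation: [-0.0, 0.978, -0.208, 0.0]
wrist_force: [1.1, 0.2, -0.3]
finger_gap: 0.0601
```

```bash
python3 - <<'E'
from h import *
s=env.get_state(); print(s["joint_pos"].round(3) if hasattr(s["joint_pos"],'round') else s["joint_pos"])
plan([(np.array([.49,-.244,.16]),ori(35),10,.4)])
E
```

```text
[0.134 0.201 0.117 1.486 0.    2.124]
[0.4, 0.015, 0.036, 0.018, 0.061, 0.0, 0.0],
[0.4, 0.015, 0.037, 0.016, 0.061, 0.0, 0.0],
[0.4, 0.015, 0.038, 0.013, 0.061, 0.0, 0.0],
[0.4, 0.015, 0.039, 0.011, 0.061, 0.0, 0.0],
[0.4, 0.015, 0.04, 0.009, 0.061, 0.0, 0.0],
[0.4, 0.015, 0.04, 0.006, 0.061, 0.0, 0.0],
[0.4, 0.015, 0.04, 0.004, 0.061, 0.0, 0.0],
[0.4, 0.015, 0.041, 0.001, 0.061, 0.0, 0.0],
[0.4, 0.015, 0.041, -0.001, 0.061, 0.0, 0.0],
[0.4, 0.014, 0.04, -0.003, 0.061, 0.0, 0.0],
```

>>> carry_out --pt "0.4 0.015 0.036 0.018 0.061 0 0" --pt "0.4 0.015 0.037 0.016 0.061 0 0" --pt "0.4 0.015 0.038 0.013 0.061 0 0" --pt "0.4 0.015 0.039 0.011 0.061 0 0" --pt "0.4 0.015 0.04 0.009 0.061 0 0" --pt "0.4 0.015 0.04 0.006 0.061 0 0" --pt "0.4 0.015 0.04 0.004 0.061 0 0" --pt "0.4 0.015 0.041 0.001 0.061 0 0" --pt "0.4 0.015 0.041 -0.001 0.061 0 0" --pt "0.4 0.014 0.04 -0.003 0.061 0 0" --pt "0.4 0 0 0 0 0 0"

```text
clock: 3.85
tcp_pos: [0.4879, -0.245, 0.1567]
orientation: [-0.295, 0.932, -0.201, 0.061]
wrist_force: [-0.7, -0.3, 0.6]
finger_gap: 0.0599
```

```bash
python3 - <<'E'
from h import *
s=env.get_state(); print(s["joint_pos"].round(3))
c=env.read_camera("wrist"); cv2.imwrite("pics/w1.png",c["color"][:,:,::-1])
for st,ce in reds(c["color"]): print(st,ce,ray(c,ce,.023).round(4))
print(proj(c,[.49,-.244,0]),proj(c,[.49,-.244,.046]))
E
```

```text
[-0.888  0.478 -0.089  1.312  0.537  1.023]
[271, 283, 25, 27, 338] [282.5, 296.0] [ 0.4906 -0.2436  0.023 ]
[392, 383, 25, 31, 470] [403.8, 399.4] [ 0.5455 -0.3558  0.023 ]
[281.88653537 297.74760367] [282.3432171  295.46917524]
```

View pics/w1.png

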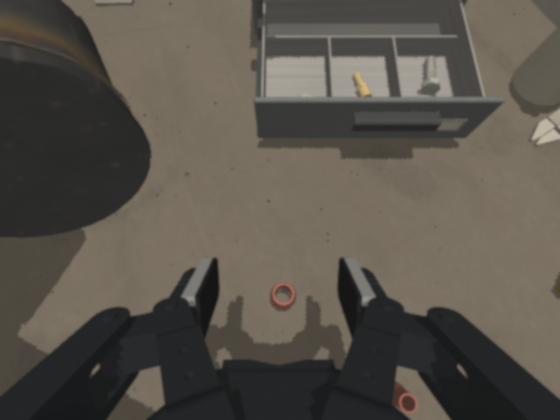

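The wrist view shows the wide cup's rim at (283,295), midway between the fingers. The narrow cup is at (405,400), clear of them, and the drawer front's top edge runs from (255,98) to (502,98). I'll plan the descent and check the drawer once more from this view.

```bash
python3 - <<'E'
from h import *
c=env.read_camera("wrist")
for n,p,z in [("front",(255,98),.073),("front",(502,98),.073),("part",(271,37),.043),("part",(456,37),.043)]: print(n,cab(ray(c,p,z)).round(4))
a=np.array([.4906,-.2436,0]);O=ori(35)
P=plan([(a+[0,0,.06],O,5,.3),(a+[0,0,.024],O,5,.3)])
print("lift"); plan([(a+[0,0,.18],O,6,-1)],P)
E
```

```text
front [-0.1427  0.1134  0.073 ]
front [-0.1442 -0.1078  0.073 ]
part [-0.0392  0.1     0.043 ]
part [-0.0408 -0.1022  0.043 ]
[0.3, 0.0, 0.011, 0.016, 0.0, 0.0, 0.0],
[0.3, 0.001, 0.012, 0.016, 0.0, 0.0, 0.0],
[0.3, 0.0, 0.011, 0.016, 0.0, 0.0, -0.001],
[0.3, 0.001, 0.012, 0.017, 0.0, 0.0, 0.0],
[0.3, 0.0, 0.011, 0.016, 0.0, 0.0, -0.001],
[0.3, 0.0, 0.004, 0.006, 0.0, 0.0, 0.0],
[0.3, 0.0, 0.004, 0.006, 0.0, 0.0, 0.0],
[0.3, 0.0, 0.004, 0.006, 0.0, 0.0, 0.0],
[0.3, 0.0, 0.005, 0.006, 0.0, 0.0, 0.0],
[0.3, 0.0, 0.004, 0.006, 0.0, 0.0, 0.0],
lift
[-1.0, 0.0, -0.015, -0.021, 0.0, 0.0, 0.0],
[-1.0, 0.0, -0.015, -0.021, 0.0, 0.0, 0.0],
[-1.0, 0.0, -0.015, -0.022, 0.0, 0.0, 0.0],
[-1.0, 0.0, -0.015, -0.021, 0.0, 0.0, 0.0],
[-1.0, 0.0, -0.015, -0.022, 0.0, 0.0, 0.0],
[-1.0, 0.0, -0.014, -0.021, 0.0, 0.0, 0.0],
```

>>> carry_out --pt "0.3 0 0.011 0.016 0 0 0" --pt "0.3 0.001 0.012 0.016 0 0 0" --pt "0.3 0 0.011 0.016 0 0 -0.001" --pt "0.3 0.001 0.012 0.017 0 0 0" --pt "0.3 0 0.011 0.016 0 0 -0.001" --pt "0.3 0 0.004 0.006 0 0 0" --pt "0.3 0 0.004 0.006 0 0 0" --pt "0.3 0 0.004 0.006 0 0 0" --pt "0.3 0 0.005 0.006 0 0 0" --pt "0.3 0 0.004 0.006 0 0 0" --pt "0.3 0 0 0 0 0 0" --grip_force 30

```text
clock: 5.32
tcp_pos: [0.4904, -0.243, 0.0235]
orientation: [-0.294, 0.933, -0.198, 0.062]
wrist_force: [-0.2, -0.8, -0.3]
finger_gap: 0.0554
```

>>> carry_out --pt "-1 0 0 0 0 0 0" --pt "-1 0 0 0 0 0 0" --pt "-1 0 0 0 0 0 0" --pt "-1 0 0 0 0 0 0" --pt "-1 0 0 0 0 0 0" --pt "-1 0 0 0 0 0 0" --grip_force 30

```text
clock: 6.08
tcp_pos: [0.4909, -0.2435, 0.0245]
orientation: [-0.294, 0.933, -0.197, 0.063]
wrist_force: [-0.9, -0.6, 3.6]
finger_gap: 0.0215
```

```bash
python3 - <<'E'
from h import *
O=ori(35); p=np.array(env.get_state()["tcp_pos"])
plan([(p+[0,0,.12],O,6,-1),(world([-.10,-.03,.16]),O,10,-1)])
E
```

```text
[-1.0, 0.0, -0.011, -0.016, 0.0, 0.0, 0.0],
[-1.0, 0.0, -0.012, -0.016, 0.0, 0.0, 0.0],
[-1.0, 0.0, -0.011, -0.017, 0.0, 0.0, 0.001],
[-1.0, 0.0, -0.012, -0.016, 0.0, 0.0, 0.0],
[-1.0, 0.0, -0.011, -0.017, 0.0, 0.0, 0.001],
[-1.0, 0.0, -0.012, -0.016, 0.001, -0.001, 0.0],
[-1.0, 0.012, -0.018, 0.011, 0.0, 0.0, 0.0],
[-1.0, 0.012, -0.018, 0.011, 0.0, 0.0, 0.0],
[-1.0, 0.012, -0.018, 0.011, 0.0, 0.0, 0.0],
[-1.0, 0.012, -0.019, 0.011, 0.0, 0.0, 0.0],
[-1.0, 0.012, -0.018, 0.011, 0.0, 0.0, 0.0],
[-1.0, 0.012, -0.019, 0.011, 0.0, 0.0, 0.0],
[-1.0, 0.012, -0.018, 0.011, 0.0, 0.0, 0.0],
[-1.0, 0.012, -0.019, 0.011, 0.0, 0.0, 0.0],
[-1.0, 0.012, -0.018, 0.011, 0.0, 0.0, 0.0],
[-1.0, 0.012, -0.019, 0.01, 0.0, 0.0, 0.0],
```

>>> carry_out --pt "-1 0 -0.011 -0.016 0 0 0" --pt "-1 0 -0.012 -0.016 0 0 0" --pt "-1 0 -0.011 -0.017 0 0 0.001" --pt "-1 0 -0.012 -0.016 0 0 0" --pt "-1 0 -0.011 -0.017 0 0 0.001" --pt "-1 0 -0.012 -0.016 0 0 0" --pt "-1 0 0 0 0 0 0"

```text
clock: 6.95
tcp_pos: [0.4912, -0.2433, 0.1449]
orientation: [-0.293, 0.933, -0.198, 0.063]
wrist_force: [0.2, 0.6, -1.7]
finger_gap: 0.0216
```

```bash
python3 - <<'E'
from h import *
s=env.get_state(); print(s["tcp_pos"],s["finger_gap"])
w=env.read_camera("wrist"); c=env.read_camera("scene")
u,v=proj(c,s["tcp_pos"]).astype(int); print(u,v)
a=cv2.resize(c["color"][v-60:v+60,u-70:u+70],None,fx=3,fy=3,interpolation=cv2.INTER_CUBIC)
u,v=proj(w,s["tcp_pos"]).astype(int); u=min(max(u,70),490);v=min(max(v,60),360)
b=cv2.resize(w["color"][v-60:v+60,u-70:u+70],(a.shape[1],a.shape[0]),interpolation=cv2.INTER_CUBIC)
cv2.imwrite("pics/g1.png",cv2.resize(np.hstack([a,b]),None,fx=.95,fy=.95)[:,:,::-1])
E
```

```text
[ 0.49124845 -0.24325287  0.14488461] 0.021607726395907273
250 214
```

View pics/g1.png

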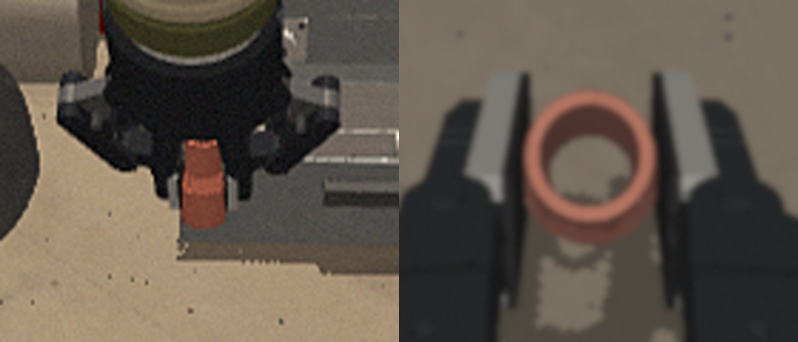

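The cup is held upright; its rim is centred in the wrist view at about (590,155) of the crop. Moving to hover over the drawer.

>>> carry_out --pt "-1 0.012 -0.018 0.011 0 0 0" --pt "-1 0.012 -0.018 0.011 0 0 0" --pt "-1 0.012 -0.018 0.011 0 0 0" --pt "-1 0.012 -0.019 0.011 0 0 0" --pt "-1 0.012 -0.018 0.011 0 0 0" --pt "-1 0.012 -0.019 0.011 0 0 0" --pt "-1 0.012 -0.018 0.011 0 0 0" --pt "-1 0.012 -0.019 0.011 0 0 0" --pt "-1 0.012 -0.018 0.011 0 0 0" --pt "-1 0.012 -0.019 0.01 0 0 0" --pt "-1 0 0 0 0 0 0" --pt "-1 0 0 0 0 0 0"

```text
clock: 8.55
tcp_pos: [0.6863, -0.0967, 0.1587]
orientation: [-0.294, 0.933, -0.199, 0.061]
wrist_force: [-0.4, -0.9, -0.4]
finger_gap: 0.0216
```

```bash
python3 - <<'E'
from h import *
s=env.get_state(); print(cab(s["tcp_pos"]).round(4),s["finger_gap"],s["joint_pos"].round(3))
w=env.read_camera("wrist"); cv2.imwrite("pics/w2.png",w["color"][:,:,::-1])
sc=env.read_camera("scene")
for st,ce in reds(sc["color"]):
    if 200<ce[0]<400 and ce[1]>100: print(st,ce)
for v in (.0,-.012,-.0245): print("foot proj",proj(sc,np.array(s["tcp_pos"])+[0,0,v-0.0]))
# upper lip front height: intersect scene ray with plane cab x=-.026
K,R,t=(np.array(sc[k]) for k in "KRt"); C=-R.T@t
for p in [(295,152),(295,165),(295,176)]:
    d=R.T@np.linalg.inv(K)@[p[0]/3.5+229.64,p[1]/3.5+89.64,1]; l=(-.026-cab(C)[0])/(d@cx); print("lip",cab(C+l*d).round(4))
E
```

```text
[-0.1001 -0.0294  0.1587] 0.021560434753333014 [-0.494  0.574  0.095  1.147  0.608  1.479]
[199, 94, 50, 74, 2348] [226.6, 128.1]
[316, 143, 13, 28, 282] [322.3, 157.5]
[308, 302, 12, 32, 324] [313.9, 318.3]
foot proj [321.4213824  155.58091231]
foot proj [321.01408165 161.80031228]
foot proj [320.59504141 168.19897179]
lip [-0.026  -0.0199  0.177 ]
lip [-0.026  -0.0203  0.1696]
lip [-0.026  -0.0207  0.1633]
```

View pics/w2.png

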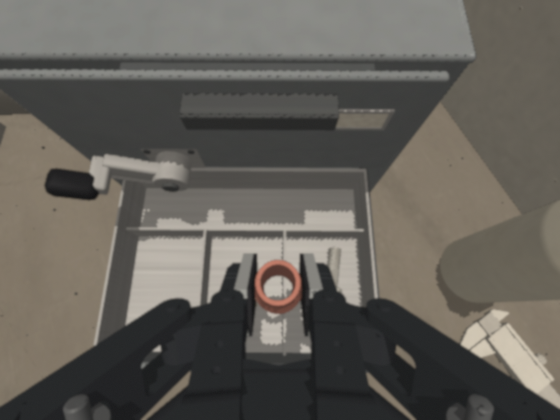

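The wrist view shows the partition's top edge along row 230, from column 127 to 361, and the tray's visible rear edge at row 170. The cup in the jaws has its rim centred at (277,287), and the upper pull is between columns 182 and 338.

```bash
python3 - <<'E'
from h import *
w=env.read_camera("wrist")
for n,p,z in [("part",(127,230),.043),("part",(361,231),.043),("back@.058",(125,170),.058),("back@.058",(365,170),.058)]: print(n,cab(ray(w,p,z)).round(4))
K,R,t=(np.array(w[k]) for k in "KRt"); C=-R.T@t
for p in [(182,106),(338,106),(182,95),(338,95)]:
    d=R.T@np.linalg.inv(K)@[*p,1.]; l=(-.026-cab(C)[0])/(d@cx); print("lip@-26",cab(C+l*d).round(4))
O=ori(35); yy=-.03
P=plan([(world([-.10,yy,.082]),O,4,-1),(world([-.072,yy,.074]),O,2,-1)])
E
```

```text
part [-0.0428  0.1048  0.043 ]
part [-0.0443 -0.1011  0.043 ]
back@.058 [0.0081 0.107  0.058 ]
back@.058 [ 0.0074 -0.1052  0.058 ]
lip@-26 [-0.026   0.0131  0.1919]
lip@-26 [-0.026  -0.0544  0.1915]
lip@-26 [-0.026  0.011  0.199]
lip@-26 [-0.026  -0.0531  0.1986]
[-1.0, 0.0, 0.011, 0.016, 0.0, 0.0, 0.0],
[-1.0, 0.0, 0.011, 0.016, 0.0, 0.0, -0.001],
[-1.0, 0.0, 0.011, 0.016, 0.0, 0.0, 0.0],
[-1.0, 0.0, 0.011, 0.016, 0.001, 0.0, -0.001],
[-1.0, 0.0, -0.009, 0.011, 0.0, 0.0, 0.0],
[-1.0, 0.0, -0.009, 0.012, 0.0, 0.0, 0.0],
```

>>> carry_out --pt "-1 0 0.011 0.016 0 0 0" --pt "-1 0 0.011 0.016 0 0 -0.001" --pt "-1 0 0.011 0.016 0 0 0" --pt "-1 0 0.011 0.016 0.001 0 -0.001" --pt "-1 0 -0.009 0.011 0 0 0" --pt "-1 0 -0.009 0.012 0 0 0" --pt "-1 0 0 0 0 0 0"

```text
clock: 9.57
tcp_pos: [0.6992, -0.0691, 0.0745]
orientation: [-0.294, 0.933, -0.196, 0.063]
wrist_force: [0.6, 0.2, 0.0]
finger_gap: 0.0216
```

```bash
python3 - <<'E'
from h import *
s=env.get_state(); print(cab(s["tcp_pos"]).round(4),s["finger_gap"],s["wrist_force"])
O=ori(35); yy=-.03
plan([(world([-.031,yy,.074]),O,4,-1),(world([-.029,yy,.055]),O,2,-1),(world([-.020,yy,.050]),O,2,-1),(world([-.020,yy,.044]),O,3,-1)])
E
```

```text
[-0.0696 -0.0299  0.0745] 0.021642444562571226 [0.64322942 0.1939945  0.02040208]
[-1.0, 0.0, -0.008, 0.006, 0.0, 0.0, 0.001],
[-1.0, 0.0, -0.008, 0.006, 0.0, 0.0, 0.001],
[-1.0, 0.0, -0.008, 0.005, 0.0, 0.0, 0.001],
[-1.0, 0.0, -0.007, 0.006, 0.0, 0.001, 0.001],
[-1.0, 0.0, 0.004, 0.008, 0.0, 0.0, 0.0],
[-1.0, 0.0, 0.005, 0.008, 0.0, 0.0, 0.0],
[-1.0, 0.0, -0.002, 0.005, 0.0, 0.0, 0.0],
[-1.0, 0.0, -0.003, 0.004, 0.0, 0.0, 0.0],
[-1.0, 0.0, 0.001, 0.002, 0.0, 0.0, 0.0],
[-1.0, 0.0, 0.001, 0.002, 0.0, 0.0, 0.0],
[-1.0, 0.0, 0.002, 0.001, 0.0, 0.0, 0.0],
```

>>> carry_out --pt "-1 0 -0.008 0.006 0 0 0.001" --pt "-1 0 -0.008 0.006 0 0 0.001" --pt "-1 0 -0.008 0.005 0 0 0.001" --pt "-1 0 -0.007 0.006 0 0.001 0.001" --pt "-1 0 0.004 0.008 0 0 0" --pt "-1 0 0.005 0.008 0 0 0" --pt "-1 0 -0.002 0.005 0 0 0" --pt "-1 0 -0.003 0.004 0 0 0" --pt "-1 0 0.001 0.002 0 0 0" --pt "-1 0 0.001 0.002 0 0 0" --pt "-1 0 0.001 0.001 0 0 0" --pt "-1 0 0 0 0 0 0"

```text
clock: 11.08
tcp_pos: [0.7191, -0.0252, 0.0443]
orientation: [-0.294, 0.933, -0.2, 0.063]
wrist_force: [0.7, 0.4, 0.5]
finger_gap: 0.0215
```

```bash
python3 - <<'E'
from h import *
s=env.get_state(); print(cab(s["tcp_pos"]).round(4),s["finger_gap"],s["wrist_force"])
w=env.read_camera("wrist"); cv2.imwrite("pics/w3.png",w["color"][:,:,::-1])
E
```

```text
[-0.0214 -0.0303  0.0443] 0.021529402229478887 [0.67983082 0.4270788  0.49302893]
```

View pics/w3.png

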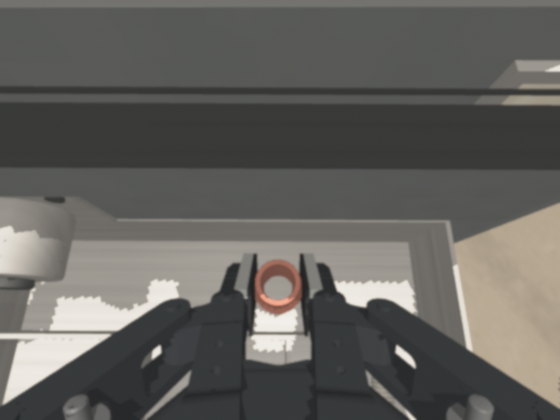

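The cup stands between the partition (row 333) and the back wall (rows 220–241). I'll lower it the last 2–3 mm and check the partition position.

>>> carry_out --pt "-1 0 0.0005 0.001 0 0 0" --pt "-1 0 0.0005 0.001 0 0 0" --pt "-1 0 0.0005 0.0005 0 0 0" --pt "-1 0 0 0 0 0 0"

```text
clock: 11.62
tcp_pos: [0.7193, -0.0248, 0.0416]
orientation: [-0.294, 0.933, -0.199, 0.063]
wrist_force: [-0.7, 0.3, 0.6]
finger_gap: 0.0216
```

```bash
python3 - <<'E'
from h import *
s=env.get_state(); print(cab(s["tcp_pos"]).round(4),s["finger_gap"],s["wrist_force"])
w=env.read_camera("wrist")
print("part",cab(ray(w,(60,333),.043)).round(4),"back",cab(ray(w,(300,241),.058)).round(4),cab(ray(w,(300,220),.058)).round(4))
E
```

```text
[-0.0209 -0.0303  0.0416] 0.02162164039771701 [-0.71522781  0.33789367  0.64007379]
part [-0.0397  0.0664  0.043 ] back [-0.0026 -0.0381  0.058 ] [ 0.0068 -0.0384  0.058 ]
```

>>> carry_out --pt "-1 0 0.0005 0.001 0 0 0" --pt "-1 0 0 0 0 0 0" --pt "-0.4 0 0 0 0 0 0" --pt "-0.2 0 0 0 0 0 0" --pt "0.0 0 0 0 0 0 0" --pt "0.1 0 0 0 0 0 0" --pt "0.1 0 0 0 0 0 0" --pt "0.1 0 0 0 0 0 0"

```text
clock: 12.68
tcp_pos: [0.7193, -0.0247, 0.0403]
orientation: [-0.294, 0.933, -0.199, 0.063]
wrist_force: [-0.9, 0.6, 0.1]
finger_gap: 0.047
```

>>> carry_out --pt "0.1 0 0 -0.01 0 0 0" --pt "0.1 0 0 -0.02 0 0 0" --pt "0.1 0 0 -0.03 0 0 0" --pt "0.1 0 0 -0.03 0 0 0" --pt "0.1 0 0 -0.03 0 0 0" --pt "0.1 0 0 -0.03 0 0 0" --pt "0.1 0 0 -0.03 0 0 0" --pt "0.1 0 0 0 0 0 0"

```text
clock: 13.68
tcp_pos: [0.6781, -0.1211, 0.1906]
orientation: [-0.293, 0.933, -0.2, 0.065]
wrist_force: [0.6, 0.5, -0.1]
finger_gap: 0.0474
```

```bash
python3 - <<'E'
from h import *
s=env.get_state(); print(cab(s["tcp_pos"]).round(4),s["finger_gap"],s["wrist_force"])
w=env.read_camera("wrist"); cv2.imwrite("pics/w4.png",w["color"][:,:,::-1])
for st,ce in reds(w["color"]): print(st,ce,cab(ray(w,ce,.04)).round(4))
E
```

```text
[-0.1257 -0.0318  0.1906] 0.04743952676436051 [ 0.56245982  0.51363901 -0.0769023 ]
[266, 177, 20, 33, 535] [275.3, 193.1] [-0.02   -0.0289  0.04  ]
```

View pics/w4.png

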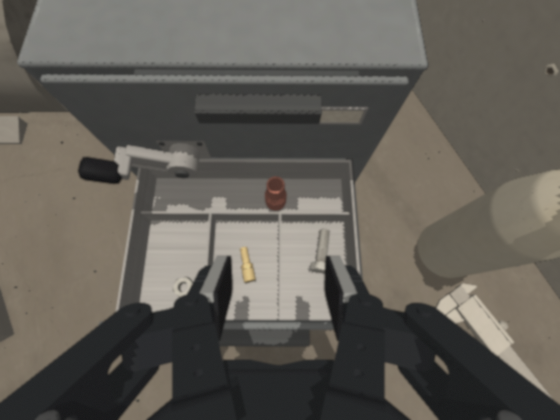

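The cup stands upright in the rear tray at (275,193), behind the partition (row 212). Next I'll shut the jaws and line up in front of the drawer pull.

```bash
python3 - <<'E'
from h import *
O=ori(35); y=-.012
P=plan([(world([-.225,y,.19]),O,4,-1),(world([-.225,y,.062]),O,5,-1)])
print();plan([(world([-.145,y,.062]),O,16,-1)],P)
E
```

```text
[-1.0, -0.005, 0.02, -0.015, 0.0, -0.001, 0.0],
[-1.0, -0.005, 0.02, -0.014, 0.0, -0.001, -0.001],
[-1.0, -0.004, 0.021, -0.015, 0.0, -0.001, 0.0],
[-1.0, -0.005, 0.02, -0.014, 0.0, -0.001, -0.001],
[-1.0, 0.0, 0.015, 0.021, 0.0, 0.0, 0.0],
[-1.0, 0.0, 0.015, 0.021, 0.0, 0.0, 0.0],
[-1.0, 0.0, 0.015, 0.021, 0.0, 0.0, 0.0],
[-1.0, 0.0, 0.014, 0.021, 0.0, 0.0, 0.0],
[-1.0, 0.0, 0.015, 0.02, 0.0, 0.0, 0.0],

[-1.0, 0.0, -0.004, 0.003, 0.0, 0.0, 0.0],
[-1.0, 0.0, -0.004, 0.003, 0.0, 0.0, 0.0],
[-1.0, 0.0, -0.004, 0.003, 0.0, 0.0, 0.0],
[-1.0, 0.0, -0.004, 0.003, 0.0, 0.0, 0.0],
[-1.0, 0.0, -0.004, 0.003, 0.0, 0.0, 0.0],
[-1.0, 0.0, -0.004, 0.003, 0.0, 0.0, 0.0],
[-1.0, 0.0, -0.004, 0.003, 0.0, 0.0, 0.0],
[-1.0, 0.0, -0.004, 0.003, 0.0, 0.0, 0.0],
[-1.0, 0.0, -0.004, 0.003, 0.0, 0.0, 0.0],
[-1.0, 0.0, -0.004, 0.003, 0.0, 0.0, 0.0],
[-1.0, 0.0, -0.004, 0.003, 0.0, 0.0, 0.0],
[-1.0, 0.0, -0.004, 0.003, 0.0, 0.0, 0.0],
[-1.0, 0.0, -0.004, 0.003, 0.0, 0.0, 0.0],
[-1.0, 0.0, -0.005, 0.002, 0.0, 0.0, 0.0],
[-1.0, 0.0, -0.004, 0.003, 0.0, 0.0, 0.0],
[-1.0, 0.0, -0.005, 0.002, 0.0, 0.0, 0.0],
```

>>> carry_out --pt "-1 -0.005 0.02 -0.015 0 -0.001 0" --pt "-1 -0.005 0.02 -0.014 0 -0.001 -0.001" --pt "-1 -0.004 0.021 -0.015 0 -0.001 0" --pt "-1 -0.005 0.02 -0.014 0 -0.001 -0.001" --pt "-1 0 0.015 0.021 0 0 0" --pt "-1 0 0.015 0.021 0 0 0" --pt "-1 0 0.015 0.021 0 0 0" --pt "-1 0 0.014 0.021 0 0 0" --pt "-1 0 0.015 0.02 0 0 0" --pt "-1 0 0 0 0 0 0"

```text
clock: 14.98
tcp_pos: [0.6168, -0.2007, 0.058]
orientation: [-0.296, 0.933, -0.198, 0.058]
wrist_force: [0.7, 0.1, 1.2]
finger_gap: 0.0
```

>>> carry_out --pt "-1 0 -0.0041 0.0029 0 0 0" --pt "-1 0 -0.0041 0.0029 0 0 0" --pt "-1 0 -0.0041 0.0029 0 0 0" --pt "-1 0 -0.0041 0.0029 0 0 0" --pt "-1 0 -0.0025 0.0017 0 0 0" --pt "-1 0 -0.0025 0.0017 0 0 0" --pt "-1 0 -0.0025 0.0017 0 0 0" --pt "-1 0 -0.0025 0.0017 0 0 0" --pt "-1 0 -0.0025 0.0017 0 0 0" --pt "-1 0 -0.0025 0.0017 0 0 0" --pt "-1 0 -0.0025 0.0017 0 0 0" --pt "-1 0 -0.0025 0.0017 0 0 0" --pt "-1 0 -0.0025 0.0017 0 0 0" --pt "-1 0 -0.0025 0.0017 0 0 0"

```text
clock: 16.73
tcp_pos: [0.6389, -0.157, 0.0614]
orientation: [-0.294, 0.933, -0.198, 0.061]
wrist_force: [-1.2, -0.9, -0.5]
finger_gap: -0.0001
```

```bash
python3 - <<'E'
from h import *
s=env.get_state(); f=s["wrist_force"]; print(cab(s["tcp_pos"]).round(4),s["finger_gap"],f@cx,f@cy,f[2],s["joint_pos"].round(2))
E
```

```text
[-0.1744 -0.0106  0.0614] -0.0001460150161008657 -1.3340490538505492 0.690863980815578 -0.5118060333010584 [-0.61  0.65 -0.04  1.02  0.6   1.34]
```

>>> carry_out --pt "-1 0 -0.0033 0.0023 0 0 0" --pt "-1 0 -0.0041 0.0029 0 0 0" --pt "-1 0 -0.0049 0.0034 0 0 0" --pt "-1 0 -0.0049 0.0034 0 0 0" --pt "-1 0 -0.0049 0.0034 0 0 0" --pt "-1 0 -0.0049 0.0034 0 0 0" --pt "-1 0 -0.0049 0.0034 0 0 0" --pt "-1 0 -0.0049 0.0034 0 0 0" --pt "-1 0 -0.0049 0.0034 0 0 0" --pt "-1 0 -0.0049 0.0034 0 0 0" --pt "-1 0 -0.0049 0.0034 0 0 0" --pt "-1 0 -0.0049 0.0034 0 0 0" --pt "-1 0 -0.0049 0.0034 0 0 0" --pt "-1 0 -0.0049 0.0034 0 0 0" --pt "-1 0 -0.0041 0.0029 0 0 0" --pt "-1 0 -0.0033 0.0023 0 0 0" --pt "-1 0 -0.0025 0.0017 0 0 0" --pt "-1 0 -0.0016 0.0012 0 0 0"

```text
clock: 18.98
tcp_pos: [0.6773, -0.0702, 0.0618]
orientation: [-0.295, 0.933, -0.198, 0.061]
wrist_force: [0.6, -1.6, 0.4]
finger_gap: -0.0
```

```bash
python3 - <<'E'
from h import *
s=env.get_state(); f=s["wrist_force"]; print(cab(s["tcp_pos"]).round(4),f@cx,f@cy,f[2],s["joint_pos"].round(2))
c=env.read_camera("top"); sc=env.read_camera("scene")
a=c["color"][15:245,55:310]; b=sc["color"][90:260,225:390]
cv2.imwrite("pics/p1.png",np.hstack([cv2.resize(a,(440,400)),cv2.resize(b,(360,400))])[:,:,::-1])
E
```

```text
[-0.0795 -0.0104  0.0618] -1.2362027369479442 -1.1938249631230988 0.4018936525343139 [-0.47  0.62 -0.08  0.9   0.61  1.51]
```

View pics/p1.png

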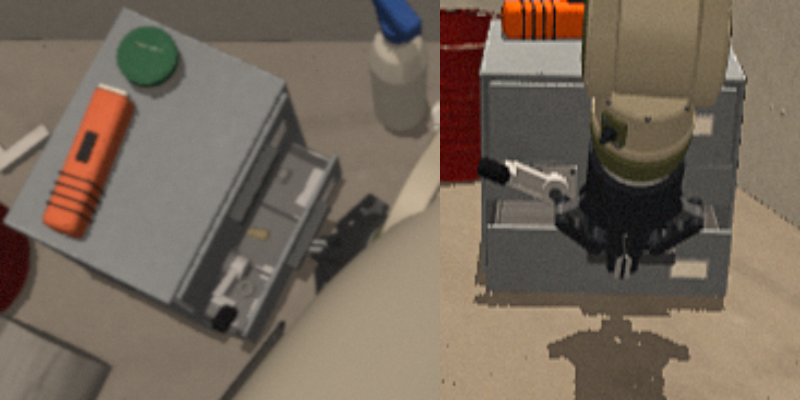

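The drawer is following the push and is roughly two-thirds in. I'll carry on, slower near home.

>>> carry_out --pt "-1 0 -0.0025 0.0017 0 0 0" --pt "-1 0 -0.0033 0.0023 0 0 0" --pt "-1 0 -0.0033 0.0023 0 0 0" --pt "-1 0 -0.0033 0.0023 0 0 0" --pt "-1 0 -0.0033 0.0023 0 0 0" --pt "-1 0 -0.0033 0.0023 0 0 0" --pt "-1 0 -0.0025 0.0017 0 0 0" --pt "-1 0 -0.0016 0.0012 0 0 0" --pt "-1 0 -0.0016 0.0012 0 0 0" --pt "-1 0 -0.0016 0.0012 0 0 0"

```text
clock: 20.32
tcp_pos: [0.6903, -0.0409, 0.0618]
orientation: [-0.295, 0.933, -0.198, 0.061]
wrist_force: [-0.6, -1.5, 0.2]
finger_gap: -0.0001
```

```bash
python3 - <<'E'
from h import *
s=env.get_state(); f=s["wrist_force"]; print(cab(s["tcp_pos"]).round(4),f@cx,f@cy,f[2])
E
```

```text
[-0.0474 -0.0104  0.0618] -1.6136881849621385 -0.02779096408006488 0.1542081352644326
```

>>> carry_out --pt "-1 0 -0.0016 0.0012 0 0 0" --pt "-1 0 -0.0016 0.0012 0 0 0" --pt "-1 0 -0.0016 0.0012 0 0 0" --pt "-1 0 -0.0008 0.0006 0 0 0" --pt "-1 0 0 0 0 0 0"

```text
clock: 20.95
tcp_pos: [0.6932, -0.0344, 0.0615]
orientation: [-0.295, 0.933, -0.198, 0.061]
wrist_force: [0.2, -0.5, -0.1]
finger_gap: 0.0002
```

>>> carry_out --pt "-1 0 -0.0008 0.0006 0 0 0" --pt "-1 0 -0.0008 0.0006 0 0 0" --pt "-1 0 0 0 0 0 0"

```text
clock: 21.32
tcp_pos: [0.694, -0.0326, 0.0614]
orientation: [-0.295, 0.933, -0.198, 0.061]
wrist_force: [-0.2, -1.1, 0.3]
finger_gap: -0.0003
```

>>> carry_out --pt "-1 0 -0.0008 0.0006 0 0 0" --pt "-1 0 -0.0008 0.0006 0 0 0" --pt "-1 0 -0.0008 0.0006 0 0 0" --pt "-1 0 0 0 0 0 0"

```text
clock: 21.82
tcp_pos: [0.6951, -0.0304, 0.0614]
orientation: [-0.294, 0.933, -0.198, 0.061]
wrist_force: [-2.5, -3.8, 1.0]
finger_gap: 0.0001
```

>>> carry_out --pt "-1 0 -0.0008 0.0006 0 0 0" --pt "-1 0 -0.0008 0.0006 0 0 0" --pt "-1 0 0 0 0 0 0"

```text
clock: 22.2
tcp_pos: [0.6952, -0.0302, 0.0613]
orientation: [-0.293, 0.933, -0.199, 0.061]
wrist_force: [-7.8, -10.4, 6.4]
finger_gap: -0.0001
```

The drawer hit its stop: 13 N with no further travel. I'll back off, check it numerically and plan the lever sweep.

```bash
python3 - <<'E'
from h import *
O=ori(35); s=env.get_state(); print(cab(s["tcp_pos"]).round(4))
print("A"); P=plan([(world([-.09,-.01,.065]),O,3,-1),(world([-.09,.115,.19]),O,7,-1),(world([-.037,.115,.185]),O,3,-1)])
E
```

```text
[-0.0356 -0.0105  0.0613]
A
[-1.0, 0.0, 0.014, -0.011, 0.001, 0.001, -0.001],
[-1.0, 0.0, 0.014, -0.012, 0.001, 0.001, -0.001],
[-1.0, 0.0, 0.015, -0.011, 0.001, 0.0, 0.0],
[-1.0, -0.018, -0.01, -0.015, 0.0, 0.0, 0.0],
[-1.0, -0.018, -0.01, -0.015, 0.0, 0.0, 0.0],
[-1.0, -0.018, -0.01, -0.014, 0.0, 0.0, 0.0],
[-1.0, -0.018, -0.011, -0.015, 0.0, 0.0, 0.0],
[-1.0, -0.018, -0.01, -0.014, 0.0, 0.0, 0.0],
[-1.0, -0.018, -0.011, -0.015, 0.0, 0.0, 0.0],
[-1.0, -0.017, -0.01, -0.014, 0.0, 0.0, 0.0],
[-1.0, 0.0, -0.014, 0.011, 0.0, 0.0, 0.0],
[-1.0, 0.0, -0.013, 0.012, 0.0, 0.0, 0.0],
[-1.0, 0.0, -0.014, 0.011, 0.0, 0.0, 0.0],
```

>>> carry_out --pt "-1 0 0.014 -0.011 0.001 0.001 -0.001" --pt "-1 0 0.014 -0.012 0.001 0.001 -0.001" --pt "-1 0 0.015 -0.011 0.001 0 0" --pt "-1 -0.018 -0.01 -0.015 0 0 0" --pt "-1 -0.018 -0.01 -0.015 0 0 0" --pt "-1 -0.018 -0.01 -0.014 0 0 0" --pt "-1 -0.018 -0.011 -0.015 0 0 0" --pt "-1 -0.018 -0.01 -0.014 0 0 0" --pt "-1 -0.018 -0.011 -0.015 0 0 0" --pt "-1 -0.017 -0.01 -0.014 0 0 0" --pt "-1 0 0 0 0 0 0"

```text
clock: 23.58
tcp_pos: [0.5593, -0.0281, 0.1905]
orientation: [-0.295, 0.933, -0.197, 0.064]
wrist_force: [0.2, -0.1, 0.3]
finger_gap: 0.0003
```

```bash
python3 - <<'E'
from h import *
O=ori(35); s=env.get_state(); print(cab(s["tcp_pos"]).round(4),s["joint_pos"].round(2))
sc=env.read_camera("scene"); w=env.read_camera("wrist")
a=cv2.resize(sc["color"][90:260,225:390],(400,412)); b=cv2.resize(w["color"],None,fx=.714,fy=.714); b=cv2.resize(b,(400,300)); b=np.vstack([b,np.zeros((112,400,3),np.uint8)])
cv2.imwrite("pics/p2.png",np.hstack([a,b])[:,:,::-1])
P=plan([(world([-.037,.115,.185]),O,3,-1),(world([-.037,.115,.145]),O,4,-1),(world([-.037,.115,.124]),O,3,-1)])
E
```

```text
[-0.089   0.1145  0.1905] [-0.5   0.29 -0.27  1.07  0.61  1.47]
[-1.0, 0.0, -0.013, 0.011, -0.001, 0.0, 0.001],
[-1.0, 0.0, -0.014, 0.011, -0.001, 0.0, 0.0],
[-1.0, -0.001, -0.013, 0.011, -0.001, 0.0, 0.001],
[-1.0, 0.0, 0.006, 0.008, 0.0, 0.0, 0.0],
[-1.0, 0.0, 0.006, 0.008, 0.0, 0.0, 0.0],
[-1.0, 0.0, 0.005, 0.008, 0.0, 0.0, 0.0],
[-1.0, 0.0, 0.006, 0.009, 0.0, 0.0, 0.0],
[-1.0, 0.0, 0.004, 0.006, 0.0, 0.0, 0.0],
[-1.0, 0.0, 0.004, 0.006, 0.0, 0.0, 0.0],
[-1.0, 0.0, 0.004, 0.005, 0.0, 0.0, 0.0],
```

View pics/p2.png

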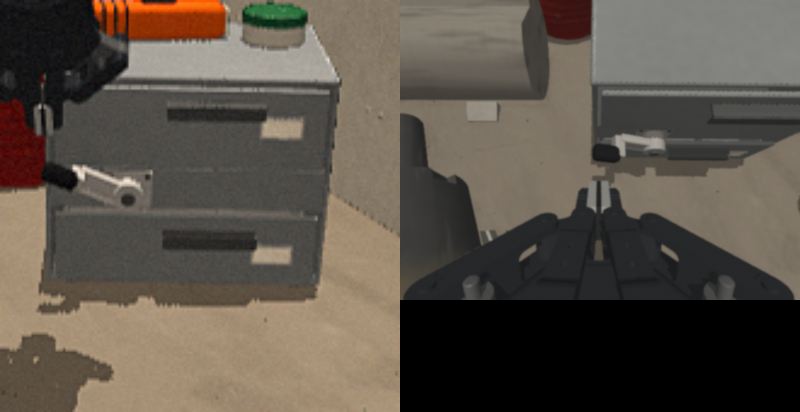

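The drawer front is now flush with the upper one and the lever is still raised. The shut fingertips line up with the grip in the wrist view, so I'll move in above it and press down.

>>> carry_out --pt "-1 0 -0.013 0.011 -0.001 0 0.001" --pt "-1 0 -0.014 0.011 -0.001 0 0" --pt "-1 -0.001 -0.013 0.011 -0.001 0 0.001" --pt "-1 0 0.006 0.008 0 0 0" --pt "-1 0 0.006 0.008 0 0 0" --pt "-1 0 0.005 0.008 0 0 0" --pt "-1 0 0.006 0.009 0 0 0" --pt "-1 0 0.004 0.006 0 0 0" --pt "-1 0 0.004 0.006 0 0 0" --pt "-1 0 0.004 0.005 0 0 0" --pt "-1 0 0 0 0 0 0"

```text
clock: 25.05
tcp_pos: [0.5793, 0.0202, 0.1237]
orientation: [-0.294, 0.933, -0.198, 0.062]
wrist_force: [-0.4, 0.7, 0.8]
finger_gap: 0.0002
```

```bash
python3 - <<'E'
from h import *
O=ori(35); s=env.get_state(); f=s["wrist_force"]; print(cab(s["tcp_pos"]).round(4),f@cx,f@cy,f[2])
sc=env.read_camera("scene"); im=sc["color"][120:230,225:330]; 
h=cv2.cvtColor(im,cv2.COLOR_RGB2GRAY); 
wp=[]
for a in np.arange(.15,1.66,.1):
    r=.052+.011*min(a/1.57,1); y=.050+r*np.cos(a)+.0075*np.sin(a)+.013; z=.0945-r*np.sin(a)+.0075*np.cos(a)+.022
    wp.append((world([-.037,y,z]),O,1,-1))
plan(wp)
E
```

```text
[-0.0368  0.1159  0.1237] 0.48779442437907294 0.6391097963406881 0.7610522908929086
[-1.0, -0.001, 0.005, 0.006, 0.0, 0.001, 0.0],
[-1.0, 0.0, 0.003, 0.005, 0.0, 0.0, 0.0],
[-1.0, 0.0, 0.003, 0.005, 0.0, 0.0, 0.0],
[-1.0, 0.001, 0.003, 0.004, 0.0, 0.0, 0.0],
[-1.0, 0.001, 0.004, 0.005, 0.0, 0.0, 0.0],
[-1.0, 0.002, 0.003, 0.004, 0.0, 0.0, 0.0],
[-1.0, 0.003, 0.003, 0.004, 0.0, 0.0, 0.0],
[-1.0, 0.003, 0.003, 0.005, 0.0, 0.0, 0.0],
[-1.0, 0.003, 0.002, 0.004, 0.0, 0.0, 0.0],
[-1.0, 0.005, 0.003, 0.003, 0.0, 0.0, 0.0],
[-1.0, 0.004, 0.002, 0.003, 0.0, 0.0, 0.0],
[-1.0, 0.005, 0.002, 0.003, 0.0, 0.0, 0.0],
[-1.0, 0.006, 0.002, 0.003, 0.0, 0.0, 0.0],
[-1.0, 0.006, 0.001, 0.002, 0.0, 0.0, 0.0],
[-1.0, 0.006, 0.001, 0.001, 0.0, 0.0, 0.0],
[-1.0, 0.006, 0.001, 0.001, 0.0, 0.0, 0.0],
```

>>> carry_out --pt "-1 -0.001 0.005 0.006 0 0.001 0" --pt "-1 0 0.003 0.005 0 0 0" --pt "-1 0 0.003 0.005 0 0 0" --pt "-1 0.001 0.003 0.004 0 0 0" --pt "-1 0.001 0.004 0.005 0 0 0" --pt "-1 0.002 0.003 0.004 0 0 0" --pt "-1 0.003 0.003 0.004 0 0 0" --pt "-1 0.003 0.003 0.005 0 0 0"

```text
clock: 26.1
tcp_pos: [0.5877, 0.0162, 0.0771]
orientation: [-0.294, 0.933, -0.198, 0.062]
wrist_force: [-0.6, -0.6, 0.5]
finger_gap: -0.0002
```

```bash
python3 - <<'E'
from h import *
s=env.get_state(); f=s["wrist_force"]; print(cab(s["tcp_pos"]).round(4),f@cx,f@cy,f[2])
w=env.read_camera("wrist"); sc=env.read_camera("scene")
# dark grip blob (black) near expected places, per lever angle: mean grey at the projected grip centre
g=cv2.GaussianBlur(cv2.cvtColor(sc["color"],cv2.COLOR_RGB2GRAY),(5,5),0)
for a in np.arange(-.4,1.61,.2):
    X=world([-.037,.05+.06*np.cos(a),.0945-.06*np.sin(a)]); u,v=proj(sc,X).round().astype(int); print(round(a,1),u,v,g[v,u])
cv2.imwrite("pics/x.png",sc["color"][:,:,::-1])
E
```

```text
[-0.037   0.1066  0.0771] -0.8415024160097836 0.3066313364132362 0.4717544276204406
-0.4 249 163 20
-0.2 247 168 19
0.0 247 174 36
0.2 247 179 25
0.4 249 185 53
0.6 252 189 68
0.8 256 194 12
1.0 260 197 72
1.2 266 200 73
1.4 271 201 72
1.6 277 202 74
```

>>> carry_out --pt "-1 0.003 0.002 0.004 0 0 0" --pt "-1 0.005 0.003 0.003 0 0 0" --pt "-1 0.004 0.002 0.003 0 0 0" --pt "-1 0.005 0.002 0.003 0 0 0" --pt "-1 0.006 0.002 0.003 0 0 0" --pt "-1 0.006 0.001 0.002 0 0 0" --pt "-1 0.006 0.001 0.001 0 0 0" --pt "-1 0.004 0.001 0.001 0 0 0" --pt "-1 0 0 0 0 0 0"

```text
clock: 27.32
tcp_pos: [0.6207, 0.002, 0.0528]
orientation: [-0.296, 0.932, -0.199, 0.06]
wrist_force: [-9.7, 3.2, 6.2]
finger_gap: 0.0001
```

```bash
python3 - <<'E'
from h import *
s=env.get_state(); f=s["wrist_force"]; print(cab(s["tcp_pos"]).round(4),f@cx,f@cy,f[2])
E
```

```text
[-0.0365  0.0707  0.0528] -1.0068298311043145 10.14541825755545 6.156153415544382
```

>>> carry_out --pt "-1 0.001 0 0 0 0 0" --pt "-1 0 0 0 0 0 0" --pt "-1 0 0 0 0 0 0"

```text
clock: 27.7
tcp_pos: [0.6208, 0.0021, 0.0527]
orientation: [-0.296, 0.932, -0.199, 0.059]
wrist_force: [-11.4, 2.8, 7.9]
finger_gap: 0.0002
```

```bash
python3 - <<'E'
from h import *
s=env.get_state(); f=s["wrist_force"]; print(cab(s["tcp_pos"]).round(4),f@cx,f@cy,f[2])
O=ori(35); c=cab(s["tcp_pos"])
plan([(world([c[0],c[1]+.03,c[2]]),O,2,-1),(world([-.13,c[1]+.03,.10]),O,4,-1),(world([-.20,c[1]+.05,.25]),O,5,-1)])
E
```

```text
[-0.0364  0.0706  0.0527] -2.0539435690477497 11.518217620151873 7.875699131804305
[-1.0, -0.015, 0.0, 0.0, -0.001, 0.003, -0.002],
[-1.0, -0.015, 0.0, 0.0, 0.0, 0.004, -0.002],
[-1.0, 0.0, 0.012, -0.023, 0.0, 0.0, 0.0],
[-1.0, 0.0, 0.013, -0.023, 0.0, 0.0, 0.0],
[-1.0, 0.0, 0.012, -0.023, 0.0, 0.0, 0.0],
[-1.0, 0.0, 0.013, -0.023, 0.0, 0.0, 0.0],
[-1.0, -0.004, -0.006, -0.033, 0.0, 0.0, 0.0],
[-1.0, -0.004, -0.006, -0.033, 0.0, 0.0, 0.0],
[-1.0, -0.004, -0.006, -0.032, 0.0, 0.0, 0.0],
[-1.0, -0.004, -0.006, -0.033, 0.0, 0.0, 0.0],
[-1.0, -0.004, -0.005, -0.032, 0.0, 0.0, 0.0],
```

>>> carry_out --pt "-1 -0.015 0 0 0 0 0" --pt "-1 -0.015 0 0 0 0 0" --pt "-1 0 0.012 -0.023 0 0 0" --pt "-1 0 0.013 -0.023 0 0 0" --pt "-1 0 0.012 -0.023 0 0 0" --pt "-1 -0.005 -0.02 -0.03 0 0 0" --pt "-1 -0.005 -0.02 -0.03 0 0 0" --pt "-1 -0.005 -0.02 -0.03 0 0 0" --pt "-1 -0.005 -0.02 -0.03 0 0 0" --pt "-1 -0.005 -0.02 -0.03 0 0 0" --pt "-1 -0.005 -0.02 -0.03 0 0 0" --pt "-1 0 0 0 0 0 0"

```text
clock: 29.2
tcp_pos: [0.5403, -0.0449, 0.308]
orientation: [-0.293, 0.933, -0.197, 0.066]
wrist_force: [0.1, -0.7, -0.0]
finger_gap: -0.0001
```

```bash
python3 - <<'E'
from h import *
s=env.get_state(); print(s["tcp_pos"],s["wrist_force"])
sc=env.read_camera("scene"); w=env.read_camera("wrist"); t=env.read_camera("top")
for st,ce in reds(sc["color"]):
    if ce[1]>200: print(st,ce,ray(sc,ce,.023).round(4))
f=lambda i,h,w_:cv2.resize(i,(w_,h))
r1=np.hstack([f(sc["color"][80:340,200:400],500,400),np.vstack([f(w["color"],250,400),f(t["color"],250,400)])])
cv2.imwrite("pics/fin.png",r1[:,:,::-1])
E
```

```text
[ 0.54025095 -0.04491102  0.30796629] [ 0.05718399 -0.71021451 -0.03280598]
[308, 302, 12, 33, 322] [313.9, 318.7] [ 0.5429 -0.3542  0.023 ]
```

View pics/fin.png

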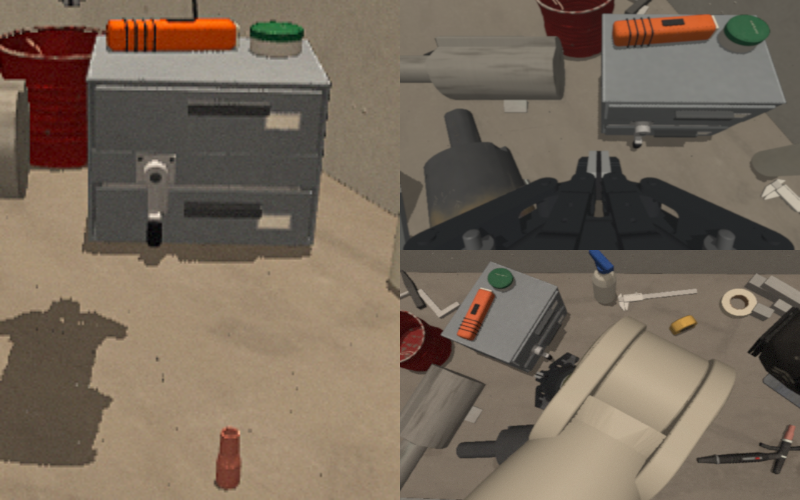

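The lever hangs straight down over the closed drawer front, with its hub at (155,170) and grip at (154,232). The narrow cup is still standing at (228,460), and the arm is clear. Handing in.

```bash
python3 -c "
from workcell import env
print(env.hand_in())"
```

```text
the job is handed in; nothing more can be done
None
```

The wide cup is in the rear tray, the drawer is pushed home, the lever is straight down, and I've handed the job in. It took about 29 s of robot time.

- **Wide cup:** I stood it in the rear tray at y ≈ -30 mm, and the wrist picture after release showed it upright between the partition and the back wall. I could not see it again once the drawer was shut.
- **Drawer:** it stopped against a firm end at about 13 N, and its front looks flush with the upper drawer.
- **Lever:** it stopped at about 11.5 N, and the last picture shows it vertical over the drawer front. I judged its angle by eye and by where the finger ended up, within 1 mm of the planned spot.
- **Narrow cup:** it still stands where it was; its image position is unchanged to within half a pixel.
- **At hand-in:** the arm was clear of everything, and wrist readings never passed about 15 N at my checks.

**Checks that disagreed:**
- The cameras placed the cabinet face and the partition up to 8 mm apart along the drawer's travel. That was inside the tray's 12 mm margin each way.
- The grip on the wide cup read 21.6 mm instead of 24 mm, but it held steady and did not slip.

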